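# Block up a blank in a sanding jig and hold it to the fence

### The job

Push the long wooden blank in the sanding jig back flush against the jig's fence, then take the upright wooden spacer from the bench and slide it down into the one gap between blank and stops that is wide enough for it, without forcing it into the narrower ones, until it stands on the jig's base. Finish while still gripping the spacer and pressing it firmly (about 10 N) against the blank, so that the blank is held flush against the fence; do not let go. Leave the two small offcuts beside the spacer where they lie.

Things in the scene. Friction and masses are not known exactly. Their poses are not given: they have to be found in the camera images.
- jig: Sanding jig, fixed: white laminated base board, 260 (x) x 250 (y) x 12 mm thick, lying on the bench. Origin on its underside; the board reaches from x = -115 to +145 mm and y = -125 to +125 mm. Its z points up, its top is 12 mm above the bench. Its x points from the stops to the fence; the fence's face is the plane x = +85 mm.
- fence: Dark wooden fence bar fixed on the jig's base, 20 (x) x 220 (y) x 20 mm high. Origin on its underside in the middle of the face that the blank must lie against; x points away from the blank, axes parallel to the jig's.
- stop_short: Shortest of three stops in a row: wooden block fixed on the jig's base, 40 (x) x 65 (y) x 20 mm high (top 32 mm above the bench). Origin on its underside, middle of its back end (jig x = -45 mm; jig y = -66, 0 or +66 mm, the order varies); x, parallel to the jig's, points to the blank, front face at x = 40 mm. With the blank flush it leaves a 30 mm gap, the only one wide enough for the spacer.
- stop_middle: Middle-sized stop, the same but 52 mm long (x): leaves a gap of 18 mm when the blank is flush, too narrow for the spacer.
- stop_long: Longest stop, the same but 60 mm long (x): leaves a gap of 10 mm when the blank is flush, too narrow for the spacer.
- blank: Pale wooden blank, 60 (x) x 190 (y) x 40 mm high, about 0.3 kg, loose on the jig's base between stops and fence; it starts a few mm off the fence and a little skewed. Origin at the centre of its underside; x across it, towards the fence. Flush, its centre is at jig x = +55 mm, its face towards the stops at +25 mm; its top is 52 mm above the bench, the stops' tops 32 mm.
- spacer: Pale wooden spacer, a loose block standing upright on the bench: 26 thick (x) x 46 wide (y) x 82 mm high, about 70 g. Origin at the centre of its underside, z up. It goes into the gap upright, thickness across the gap; its upper 42 mm then stands above the blank.
- offcut_a: Flat brown wooden offcut, 30 x 50 x 22 mm high, loose on the bench about 110 mm from the spacer, on its -x side. Origin at the centre of its underside. A bystander.
- offcut_b: Pale wooden offcut, 35 x 35 x 30 mm high, loose on the bench about 110 mm from the spacer, on its +x side. Origin at the centre of its underside. A bystander.
Not all that is in view belongs to the job. Leave any red look-alike of the blank alone.

How it is judged:
On the way, in this order (a step that is already met when the one before it is completed fails the run):
1. the blank lies flush against the fence, the spacer still out of the gap (x of blank in the frame of jig between 0.0533 and 0.0575 m and angle between the x axis of blank and the x axis of jig, either way round below 0.015 rad and z of blank in the frame of jig between 0.009 and 0.015 m and y of blank in the frame of jig between -0.04 and 0.04 m and not (x of spacer in the frame of stop_short between 0.0505 and 0.062 m and y of spacer in the frame of stop_short between -0.014 and 0.014 m and z of spacer in the frame of jig between 0.009 and 0.0155 m and angle between spacer's own z axis and vertical below 0.08 rad and angle between the x axis of spacer and the x axis of jig, either way round below 0.12 rad)), for 0.2 s.
2. the spacer stands on the jig's base in the gap at the shortest stop (x of spacer in the frame of stop_short between 0.0505 and 0.062 m and y of spacer in the frame of stop_short between -0.014 and 0.014 m and z of spacer in the frame of jig between 0.009 and 0.0155 m and angle between spacer's own z axis and vertical below 0.08 rad and angle between the x axis of spacer and the x axis of jig, either way round below 0.12 rad), for 0.2 s.
At the end, for the whole second after the job is handed in: Blank flush on the fence (1.7 mm, 0.015 rad), pressed on it with 4 to 40 N by the spacer, which the fingers still hold; spacer upright on the base (3 mm) in the gap at the shortest stop, within 14 mm of its middle and 0.12 rad of square; arm not touching the blank; all still (all of step 2 and x of blank in the frame of jig between 0.0533 and 0.0575 m and angle between the x axis of blank and the x axis of jig, either way round below 0.015 rad and z of blank in the frame of jig between 0.009 and 0.015 m and y of blank in the frame of jig between -0.04 and 0.04 m and contact force between blank and fence between 4 and 40 N and contact force between spacer and blank above 4 N and contact force between the fingers and spacer above 4 N and contact force between the arm and blank below 1 N and linear speed of each of blank, spacer below 0.01 m/s); the arm keeps its last pose, push and grip.
It fails at once if the spacer is forced (over 15 N) against a longer stop (contact force between spacer and stop_middle above 15 N or contact force between spacer and stop_long above 15 N).
It fails at once if an offcut beside the spacer is moved by more than 20 mm (distance of any of offcut_a, offcut_b from where it was at the start of the episode above 0.02 m).
It also fails if it takes over 61 s, if anything falls off the work surface, if the arm or the gripper's body presses on something with over 40 N, if the wrist force passes 120 N, or if a joint passes its speed limit or range.

### The arm

A 6-joint arm with a two-finger parallel gripper is mounted at the origin on the work surface. World frame = base frame: x ahead of the robot, y to its left, z up, the work surface at z = 0. Lengths are in m, angles in rad, forces in N, time in s.
With the tool pointing down it reaches from about 0.2 to 0.875 m from the base axis. Payload 3.4 kg.
Tool frame: the origin (TCP) lies between the finger pads; the fingertips stand 25 mm ahead of it and the grasp point (between the pads) lies 6 mm ahead of it (r.nose_length is the z of the fingertips in the tool frame, in m); z points along the fingers, y is the line along which they close (so a half turn about z gives the same grasp; the last joint's range is limited). The gripper opens to 94 mm and grips with 3 to 60 N. Pads are 16 mm wide; open, the fingers measure 119 mm over their backs; the gripper's body (75 mm by 177 mm) begins 78 mm behind the grasp point.
Start: joints at [1.217, 0.276, 1.505, -0, 1.361, -0.121], TCP at [0.133, 0.56, 0.23] pointing down, gripper open.
Joint ranges: [-2.89, 2.89], [-0.75, 2.08], [0.22, 2.7], [-1.18, 4.32], [0.11, 2.71], [-2.7, 2.7]. Speed limits (rad/s): [2.57, 2.57, 3.14, 3.14, 3.14, 3.14].

### API

Orientations are given as a unit quaternion [w, x, y, z].
In Python, from plant import r, gripper_to, inverse_kinematics, vision, models, telemetry gives the robot as it stands. Calls block until the motion is done:
- r.move_to(position, orientation): joint-space move of the TCP to a pose.
- r.move_l(position, rot=None, vel=0.15, guard=None): straight line of the TCP; rot=None keeps the orientation; vel is the mean speed in m/s. With guard (N) it stops when the force on the tool has changed by that much, and returns True; else False.
- r.movej(angles): joint-space move.
- gripper_to(opening, f_grip=None): finger opening in m; f_grip is the grip in N (None keeps the last); returns when the fingers have stopped.
- r.hold(seconds).
- inverse_kinematics(position, orientation): joint angles nearest the present ones, or None.
- vision.snapshot(name): name is "side" or "top" or "wrist"; returns the picture (480x640x3 uint8, red, green, blue); there is no depth.
- vision.get_calibration(name): a dict with "fx", "fy", "cx", "cy" (pixels), "position" and "orientation" of the camera in the world. Camera axes: x right, y down, z forward; pixel columns grow to the right and rows downward; lengths in m; the calibration is good to about 2 mm. A picture is of the moment at which its call begins: read the wrist's pose just before it. get_calibration takes no time and is no camera call; for the wrist camera it gives the pose at the moment of the call.
A pose or a line that the arm cannot do raises r.PlanningError and nothing moves.
- r.sign_off(): hands the job in; it is judged then, once.
Trained networks look in the newest picture that a camera, given by its name, has taken for a name from the list of things; names that differ only in an ending like _2 or _b are one class to them, and where a whole thing is asked for, a point or a joint stands for the part that bears it (a point fixed in the world has none). Each returns a list of dicts, best first, with "score" (0 to 1); they miss things now and then, are a little off and sometimes report something else, mostly with a low value. They report only what shows in the picture. A call takes as long as a camera call. They do not tell look-alikes from the thing itself.
- models.boxes_of(thing, camera): "at" ([x, y, z] in m, in world coordinates, good to about 4 mm: the middle of the surface that is visible of it).
- models.regions_of(thing, camera): "pixels" (480x640 bool, what is visible of it).
- models.mark_of(thing, camera): "at" ([x, y, z] in m, in world coordinates, good to about 4 mm: a listed point, or the origin of a listed thing).
Readings, each from a call of its own:
- telemetry.current_t(): time.
- telemetry.current_joints(): joint angles.
- telemetry.current_dq(): joint speeds.
- telemetry.current_joint_efforts(): joint torques, N m.
- telemetry.current_ee_pos(): TCP position.
- telemetry.current_tool_rot(): TCP orientation.
- telemetry.current_wrist_force(): force on the tool from outside, world axes, zero at the start.
- telemetry.current_torque(): the same for the moment, N m.
- telemetry.current_opening(): finger opening in m.
- telemetry.current_finger_force(): force on a finger pad.
Only numpy, scipy, OpenCV 4.12 (cv2) and the standard library are available. Lean on these libraries where they do the work, as an engineer would, in place of code of your own. Each camera call takes 0.05 s, during which the arm holds its last target. There are 200 camera calls.

## Working session

There is one attempt and no reset: what is moved stays moved. The work goes in short steps, each a Python script; the robot and the scene stay as the last script left them, time stands still between calls to the robot, and variables do not carry over. Pictures are saved under pics/ and viewed, at most 10 in all, crops included, and the job is handed in when it is done.

```bash
ls; mkdir -p pics; python3 - <<'E'
from plant import *
from plant import r, vision, models, telemetry
import cv2, numpy as np
for c in ("top","side"):
    im=vision.snapshot(c); cv2.imwrite(f"pics/{c}0.png",im[:,:,::-1])
    print(c,vision.get_calibration(c))
    for t in ["jig","fence","stop_short","stop_middle","stop_long","blank","spacer","offcut_a","offcut_b"]:
        print(t,[(np.round(d["at"],4).tolist(),round(d["score"],2)) for d in models.mark_of(t,c)[:3]])
print(telemetry.current_t(),telemetry.current_tool_rot())
E
```

```text
pics
top {'fx': 563.5425296636249, 'fy': 563.5425296636249, 'cx': 311.2940448115205, 'cy': 230.89442977122022, 'position': array([ 0.33898438, -0.09046138,  0.96898986]), 'orientation': array([-0.05204988,  0.71197764, -0.69761583,  0.06091644])}
jig [([0.5886, 0.1272, 0.0017], 0.85)]
fence [([0.6727, 0.1227, 0.0107], 0.67)]
stop_short [([0.5456, 0.2021, 0.0133], 0.76), ([0.5406, 0.0671, 0.0109], 0.43)]
stop_middle [([0.5471, 0.1286, 0.0107], 0.7), ([0.6414, 0.1214, 0.0105], 0.67)]
stop_long [([0.5385, 0.0653, 0.0102], 0.55), ([0.5464, 0.1285, 0.0122], 0.43)]
blank [([0.4084, -0.2848, 0.0004], 0.94), ([0.6754, -0.3804, 0.0001], 0.74), ([0.6398, 0.1206, 0.013], 0.62)]
spacer [([0.577, -0.1825, -0.0005], 0.62)]
offcut_a [([0.4803, -0.1284, -0.0002], 0.81), ([0.6794, -0.2289, -0.0002], 0.67)]
offcut_b [([0.4803, -0.1284, -0.0002], 0.81), ([0.6794, -0.2289, -0.0002], 0.67)]
side {'fx': 536.2712263198736, 'fy': 536.2712263198736, 'cx': 319.49831456859204, 'cy': 244.35728069303354, 'position': array([0.34967565, 0.51175106, 0.71610311]), 'orientation': array([ 0.0371869 , -0.11105686,  0.92652596, -0.35753763])}
jig [([0.5883, 0.1241, -0.0001], 0.6)]
fence [([0.6728, 0.1213, 0.0118], 0.97)]
stop_short [([0.5453, 0.1965, 0.0104], 0.79)]
stop_middle [([0.544, 0.1352, 0.0118], 0.63)]
stop_long [([0.5375, 0.0623, 0.0134], 0.88), ([0.4824, -0.1315, -0.0015], 0.25)]
blank [([0.4013, -0.2911, -0.0015], 0.94), ([0.3018, 0.1911, -0.0027], 0.76), ([0.6357, 0.1164, 0.0148], 0.64)]
spacer [([0.5778, -0.1782, -0.003], 0.9)]
offcut_a [([0.6782, -0.2304, -0.0023], 0.94), ([0.4799, -0.1273, -0.0032], 0.82)]
offcut_b [([0.6782, -0.2304, -0.0023], 0.94), ([0.4799, -0.1273, -0.0032], 0.82)]
1.0 [3.20551880e-05 1.16136719e-01 9.93233233e-01 7.38809963e-05]
```

View pics/top0.png

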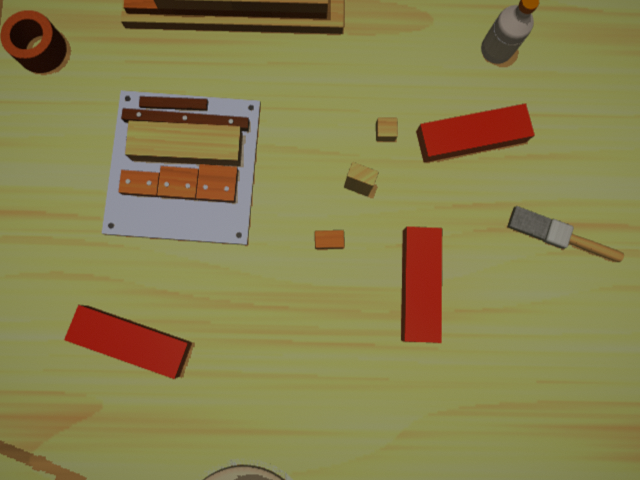

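View pics/side0.png

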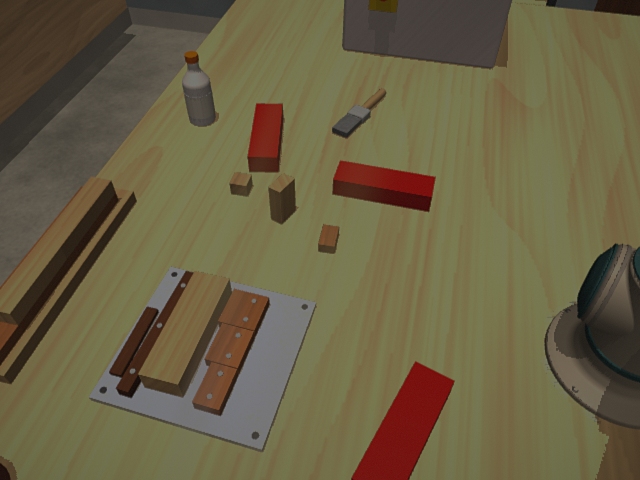

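```bash
cat > h.py <<'E'
from plant import r, gripper_to, inverse_kinematics, vision, models, telemetry as T
import numpy as np, cv2
from scipy.spatial.transform import Rotation as R
def deproj(uv,cal,z):
    uv=np.atleast_2d(uv).astype(float); q=cal["orientation"]
    M=R.from_quat([q[1],q[2],q[3],q[0]]).as_matrix(); p=np.array(cal["position"])
    d=np.c_[(uv[:,0]-cal["cx"])/cal["fx"],(uv[:,1]-cal["cy"])/cal["fy"],np.ones(len(uv))]@M.T
    return p+d*((z-p[2])/d[:,2])[:,None]
def region(name,cam,k=0):
    d=models.regions_of(name,cam); return d[k]["pixels"] if len(d)>k else None
def rect(mask,cal,z):
    ys,xs=np.nonzero(mask)
    P=deproj(np.c_[xs,ys],cal,z)[:,:2]
    return cv2.minAreaRect((P*1000).astype(np.float32))
def down(yaw):
    "tool z down, tool y axis along world direction yaw"
    y=np.array([np.cos(yaw),np.sin(yaw),0]); z=np.array([0,0,-1.]); x=np.cross(y,z)
    q=R.from_matrix(np.c_[x,y,z]).as_quat(); return np.array([q[3],q[0],q[1],q[2]])
def force(n=5):
    f=[]
    for _ in range(n): r.hold(.02); f.append(T.current_wrist_force())
    return np.mean(f,0)
E
python3 - <<'E'
from h import *
for c in ("top","side"):
    im=vision.snapshot(c); cal=vision.get_calibration(c)
    for t,z in [("jig",.012),("fence",.032),("stop_short",.032),("stop_middle",.032),("stop_long",.032),("spacer",.082)]:
        m=region(t,c)
        if m is not None: print(c,t,m.sum(),rect(m,cal,z))
    m=region("spacer",c)
    if m is not None:
        ys,xs=np.nonzero(m); b=im[max(ys.min()-15,0):ys.max()+15,xs.min()-15:xs.max()+15,::-1]
        cv2.imwrite(f"pics/sp_{c}.png",cv2.resize(b,None,fx=6,fy=6,interpolation=cv2.INTER_NEAREST)); print(xs.min()-15,ys.min()-15)
E
```

```text
top jig 10193 ((605.2808227539062, 126.91523742675781), (252.01719665527344, 262.1520080566406), 86.89635467529297)
top fence 1328 ((683.3348388671875, 121.64755249023438), (222.07579040527344, 24.64641571044922), 86.37509155273438)
top stop_middle 1171 ((570.2489013671875, 128.48269653320312), (65.316162109375, 56.652347564697266), 87.2447280883789)
top stop_long 1429 ((569.9751586914062, 61.29727554321289), (68.57853698730469, 63.63508987426758), 87.2446517944336)
top spacer 784 ((569.654541015625, -177.95852661132812), (47.044029235839844, 46.5807991027832), 68.93814849853516)
329 147
side jig 13080 ((602.0125122070312, 132.8282012939453), (255.7520294189453, 263.7846374511719), 87.00330352783203)
side fence 1686 ((683.1586303710938, 129.91592407226562), (226.11485290527344, 28.914663314819336), 89.97948455810547)
side stop_short 1494 ((564.5830078125, 202.65086364746094), (71.72225189208984, 45.29836654663086), 88.7542724609375)
side stop_middle 1511 ((565.974853515625, 136.2813720703125), (71.62020874023438, 56.71129608154297), 88.27073669433594)
side stop_long 1555 ((566.7155151367188, 70.01264953613281), (71.7718276977539, 67.63407135009766), 87.33882904052734)
side spacer 1102 ((566.5250854492188, -139.53346252441406), (47.55451965332031, 126.66552734375), 15.193110466003418)
253 158
```

View pics/sp_top.png

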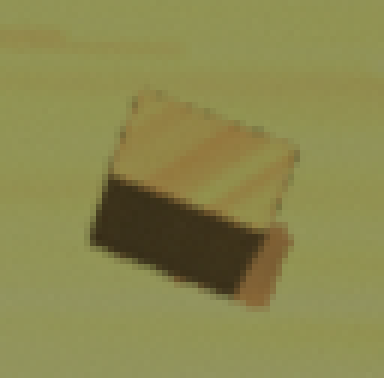

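```bash
python3 - <<'E'
from h import *
J=np.array([.5895,.127]); a=np.radians(-3.1); ux=np.array([np.cos(a),np.sin(a)]); uy=np.array([-ux[1],ux[0]])
P=lambda x,y,z: [*(J+x*ux+y*uy),z]
q=down(a+np.pi/2)
cur=T.current_ee_pos()
# which of the two equivalent tool yaws
for s in (np.pi/2,-np.pi/2): print(inverse_kinematics(P(-.005,0,.12),down(a+s)))
for s in (0,np.pi): print("sp",inverse_kinematics([.575,-.18,.15],down(np.radians(-27)+s)),"gap",inverse_kinematics(P(.01,.066,.15),down(a+s)))
print(T.current_opening(),T.current_wrist_force())
E
```

```text
[ 9.81172387e-02  3.89201510e-01  1.62176682e+00 -4.44089210e-16
  1.13062433e+00 -1.41857388e+00]
[ 9.81172387e-02  3.89201510e-01  1.62176682e+00 -4.44089210e-16
  1.13062433e+00  1.72301877e+00]
sp [-4.18819894e-01  3.70019080e-01  1.57066493e+00 -4.44089210e-16
  1.20090865e+00  5.24190040e-02] gap [ 1.98918870e-01  4.13046571e-01  1.49996625e+00 -4.44089210e-16
  1.22857983e+00  2.53024077e-01]
sp None gap None
0.09408894501899587 [ 0.55744613  0.12047351 -0.29542262]
```

```bash
cat >> h.py <<'E'
J=np.array([.5895,.127]); a=np.radians(-3.1); ux=np.array([np.cos(a),np.sin(a)]); uy=np.array([-ux[1],ux[0]])
P=lambda x,y,z: np.array([*(J+x*ux+y*uy),z])
def injig(p): d=np.array(p)[:2]-J; return d@ux,d@uy,p[2]
E
python3 - <<'E'
from h import *
c=np.array([(140,90),(298,150),(268,228),(108,178)])/6+[329,147]
W=deproj(c-0.5,vision.get_calibration("top"),.082)[:,:2]; m=W.mean(0)
e=W[1]-W[0]+W[2]-W[3]; t=W[3]-W[0]+W[2]-W[1]
print("spacer",m,np.degrees(np.arctan2(e[1],e[0])),np.linalg.norm(e)/2,np.degrees(np.arctan2(t[1],t[0])),np.linalg.norm(t)/2)
r.move_to(P(-.010,0,.12),down(a+np.pi/2))
gripper_to(.06,20)
print(r.move_l(P(-.010,0,.066),vel=.15,guard=8))
f0=force()
g=r.move_l(P(.03,0,.066),vel=.025,guard=9)
print(g,injig(T.current_ee_pos()),force()-f0,T.current_t())
im=vision.snapshot("top"); cv2.imwrite("pics/top1.png",im[:,:,::-1])
E
```

```text
spacer [ 0.57848011 -0.18137454] -108.38811914668688 0.04545835900247705 160.45485265566484 0.024750738231683406
False
True (np.float64(0.014676684861037268), np.float64(-9.97742050802851e-05), np.float64(0.06517744547291074)) [-0.34516108 -0.12103697 -0.45860794] 6.4917
```

```bash
python3 - <<'E'
from h import *
f0=force()
for k in range(14):
    p=T.current_ee_pos(); x=injig(p)[0]
    g=r.move_l(P(x+.002,0,.066),vel=.02,guard=14); f=force()-f0
    print(g,np.round(injig(T.current_ee_pos()),4),np.round(f,1))
    if f[:2]@ux<-7: break
im=vision.snapshot("top"); cal=vision.get_calibration("top")
cv2.imwrite("pics/top1.png",cv2.resize(im[80:260,90:280,::-1],None,fx=3,fy=3))
print(T.current_t())
E
```

```text
False [ 0.0151 -0.      0.0658] [-2.4 -0.1  0.1]
False [ 0.0152 -0.0001  0.0658] [-5.5  0.3  2.8]
False [ 0.0152 -0.0001  0.0657] [-5.4 -0.1  2.5]
False [ 0.0152 -0.0001  0.0658] [-5.4  0.1  3.1]
False [ 0.0153 -0.0001  0.0658] [-5.4 -0.1  2.5]
False [ 0.0153 -0.0001  0.0658] [-5.5  0.1  2.9]
False [ 0.0153 -0.      0.0658] [-5.4  0.1  2.9]
False [ 0.0152 -0.0001  0.0658] [-5.5 -0.3  2.9]
False [ 0.0152 -0.0001  0.0658] [-5.7  0.6  2.8]
False [ 0.0152 -0.0001  0.0658] [-5.3  0.4  2.6]
False [ 0.0152 -0.      0.0658] [-5.5  0.1  2.7]
False [ 0.0152 -0.0001  0.0658] [-5.3  0.3  3.3]
False [ 0.0153 -0.0001  0.0658] [-5.5  0.4  2.7]
False [ 0.0153 -0.0001  0.0658] [-5.6  0.1  3.1]
11.3667
```

View pics/top1.png

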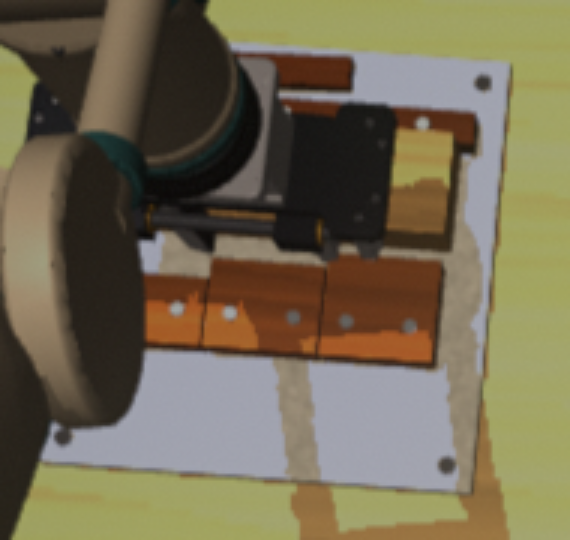

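```bash
python3 - <<'E'
from h import *
r.move_l(P(.0152+.005,0,.066),vel=.02,guard=25); print(np.round(injig(T.current_ee_pos()),4),T.current_wrist_force())
r.hold(.2)
r.move_l(P(-.010,0,.066),vel=.1); r.move_l(P(-.010,0,.16),vel=.25)
s=np.array([.578,-.181]); q=down(np.radians(-19))
r.move_to([*s,.20],q)
gripper_to(.06,40)
im=vision.snapshot("wrist"); cv2.imwrite("pics/w1.png",im[:,:,::-1])
im=vision.snapshot("top"); cv2.imwrite("pics/top2.png",cv2.resize(im[80:260,90:280,::-1],None,fx=3,fy=3))
print(T.current_t())
E
```

```text
[ 0.0154 -0.0001  0.0658] [-9.915887    0.88380744  6.94702925]
14.3667
```

View pics/top2.png

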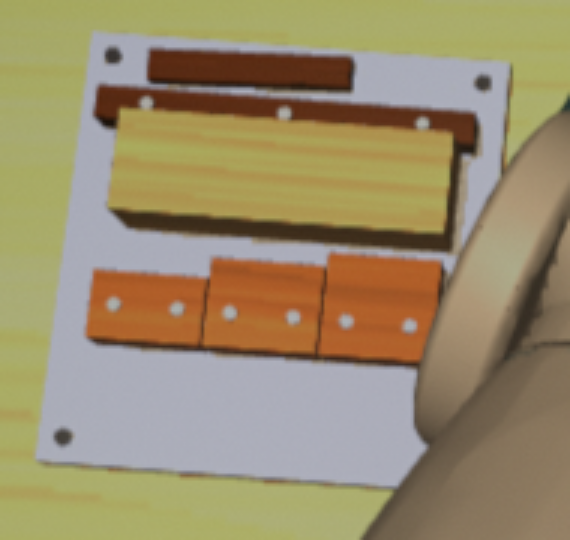

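View pics/w1.png

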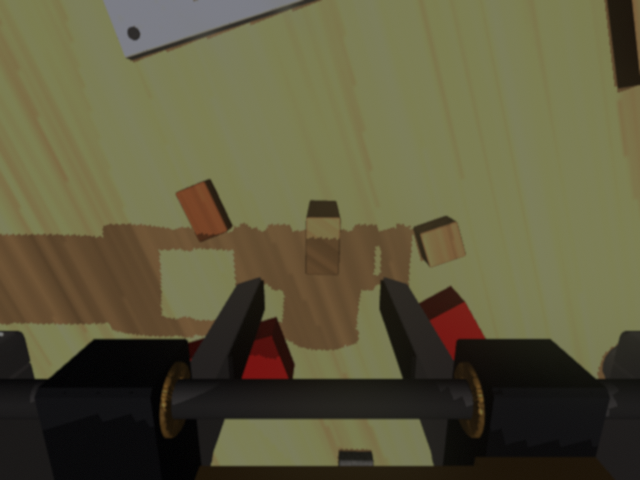

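```bash
python3 - <<'E'
from h import *
s=np.array([.578,-.181])
print(r.move_l([*s,.071],vel=.12,guard=8), T.current_ee_pos())
gripper_to(.0,45); print("open",T.current_opening(),T.current_finger_force())
r.move_l([*s,.20],vel=.2); print("open",T.current_opening(),T.current_t())
r.move_to(P(.004,.066,.20),down(a)); print(np.round(injig(T.current_ee_pos()),4),T.current_t())
im=vision.snapshot("side"); cal=vision.get_calibration("side")
cv2.imwrite("pics/s2.png",cv2.resize(im[180:460,60:340,::-1],None,fx=2.1,fy=2.1))
E
```

```text
False [ 0.57862444 -0.18125535  0.07178122]
open 0.025688011440144022 44.9071329832077
open 0.02564385607115338 17.0083
[0.0043 0.0648 0.1998] 18.4083
```

View pics/s2.png

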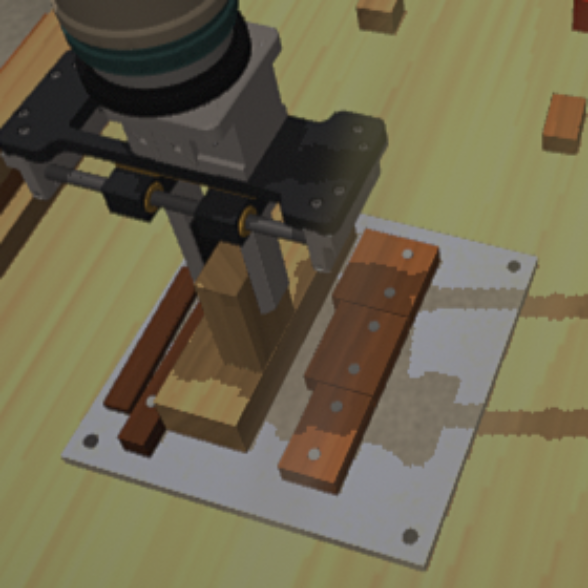

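```bash
python3 - <<'E'
from h import *
print(r.move_l(P(.002,.066,.113),vel=.12,guard=8)); f0=force()
g=r.move_l(P(.022,.066,.113),vel=.015,guard=3.5); p=injig(T.current_ee_pos()); f=force()-f0
print(g,np.round(p,4),np.round(f,1))
xc=p[0]
if g:
    r.move_l(P(xc-.0025,.066,.113),vel=.03); print(np.round(injig(T.current_ee_pos()),4),np.round(force()-f0,1))
    g=r.move_l(P(xc-.0025,.066,.080),vel=.03,guard=5); print(g,np.round(injig(T.current_ee_pos()),4),np.round(force()-f0,1),T.current_t())
E
```

```text
False
True [0.0109 0.0658 0.1121] [-0.5 -1.  -0.2]
[0.0082 0.066  0.1129] [-0.4 -0.6 -0.3]
True [0.0082 0.0659 0.0831] [-0.5 -0.7  5.2] 21.6167
```

```bash
python3 - <<'E'
from h import *
gripper_to(.0,55)
f0=np.array(T.current_wrist_force())
x=.0085
for k in range(16):
    x+=.001
    r.move_l(P(x,.066,.0828),vel=.02,guard=25); f=force()-f0
    print(round(x,4),np.round(injig(T.current_ee_pos()),4),np.round(f,1))
    if f[:2]@ux<-10: break
r.hold(.5); print(np.round(force()-f0,1),T.current_wrist_force(),T.current_opening(),T.current_tool_rot(),down(a),T.current_t())
for c in ("side","top"):
    im=vision.snapshot(c); print(c,[(n,np.round(injig(models.mark_of(n,c)[0]["at"]),4)) for n in ("spacer","stop_short")if models.mark_of(n,c)])
    if c=="side": cv2.imwrite("pics/s3.png",cv2.resize(im[180:460,60:340,::-1],None,fx=2.1,fy=2.1))
E
```

```text
0.0095 [0.0093 0.066  0.0832] [-1.1 -0.9  0.5]
0.0105 [0.0094 0.066  0.0832] [-2.6 -0.4  1.6]
0.0115 [0.0096 0.066  0.0832] [-4.  -0.3  3. ]
0.0125 [0.0106 0.066  0.0832] [-3.8 -0.7  3.3]
0.0135 [0.0116 0.066  0.0832] [-3.8 -0.2  3.2]
0.0145 [0.0118 0.066  0.0832] [-5.  -0.5  4.6]
0.0155 [0.0119 0.066  0.0832] [-7.  -0.5  5.7]
0.0165 [0.012  0.0661 0.0832] [-8.5 -0.2  6.4]
0.0175 [0.0121 0.066  0.0832] [-10.4   0.2   8.1]
[-10.6   0.5   7.9] [-10.89307569   0.97910489  13.07744863] 0.025985755699640407 [-0.00621325  0.72579668  0.68784128 -0.00741212] [0.         0.7259748  0.68772131 0.        ] 25.425
side [('spacer', array([0.007 , 0.067 , 0.0065])), ('stop_short', array([-0.0461,  0.0713,  0.0114]))]
top [('spacer', array([-0.0944, -0.2645, -0.004 ])), ('stop_short', array([-0.0466,  0.07  ,  0.0127]))]
```

View pics/s3.png

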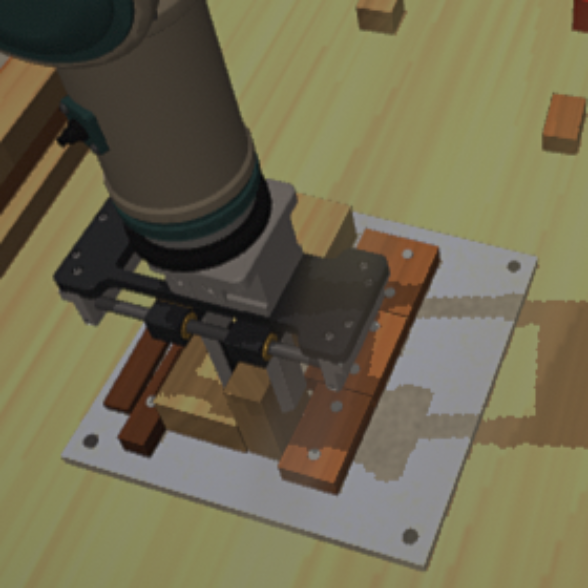

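```bash
python3 - <<'E'
from h import *
x,z=.0180,.0828
for k in range(14):
    f=force(); fx=f[:2]@ux
    print(round(x,4),round(z,4),np.round(injig(T.current_ee_pos()),4),np.round(f,1))
    if f[2]<4 and fx<-11.5: break
    if f[2]>=4: z+=.0008
    if fx>-12: x+=.0006
    r.move_l(P(x,.066,z),vel=.02,guard=25)
r.hold(.6); print(np.round(force(),1),np.round(injig(T.current_ee_pos()),4),T.current_opening(),T.current_finger_force(),T.current_tool_rot(),T.current_t())
E
```

```text
0.018 0.0828 [0.0121 0.066  0.0833] [-10.7   0.6  12.9]
0.0186 0.0836 [0.0122 0.066  0.0833] [-11.3   0.9  10.9]
0.0192 0.0844 [0.0123 0.066  0.0833] [-11.    1.4   8.4]
0.0198 0.0852 [0.0123 0.066  0.0834] [-10.9   1.4   5. ]
0.0204 0.086 [0.0124 0.0661 0.0834] [-10.5   2.1   2.4]
0.021 0.086 [0.0124 0.0661 0.0834] [-11.6   2.    3.8]
[-11.3   2.1   3.3] [0.0124 0.0661 0.0834] 0.02584024457452073 54.923168420791626 [-0.00886768  0.72580577  0.68776482 -0.01033918] 28.3583
```

```bash
python3 - <<'E'
from h import *
print(r.sign_off())
E
```

```text
the job is handed in; nothing more can be done
None
```

I handed the job in at about 28 s. The blank is pushed back against the fence and the spacer stands on the base in the gap at the shortest stop. The gripper still holds the spacer and presses it on the blank with about 11 N at the wrist. I could not measure the fence force directly, and sign-off returned no verdict.

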